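Set the strap splitter's roller on the setting gauge with the tab-lock dial

TASK

Set up the strap splitter: slide the setting gauge along the bed, under the raised roller, until its nose rests against the knife block. Then squeeze the two spring tabs of the dial on top, carefully, as they crack if crushed, and turn the dial clockwise until you feel the roller nip the gauge with about 20 N (2 kg). Let the tabs spring out so that the dial locks there, and take your hand away with the gauge left nipped and the things lying around untouched.

Things in the scene. Friction and masses are not known exactly. Their poses are not given: they have to be found in the camera images.
- splitter: Bench strap splitter of grey cast iron, fixed: foot plate 120 x 250 mm, bed, two cheeks and a bridge over the bed, steel knife block across the bed. Origin on the bench under the dial's axis. Its y axis runs along the bed: the gauge slides in from the +y end towards -y. Foot plate y -75 to +175 mm, x -60 to +60; bridge and cheeks y -28 to +28, x -52 to +52 mm; a crank on the +x cheek, below 90 mm.
- bed: Steel bed plate of the splitter on which the gauge lies, 72 mm wide (x), from y = -64 to +168 mm. Origin on its upper face under the dial's axis, 45 mm above the bench; axes as the splitter's. Two edge guides on it, 5 mm high, keep the gauge central under the roller: 27 mm apart from y = -28 to +28 mm, flaring to about 45 mm apart at y = +46 mm.
- knife_block (a point): Middle of the knife block's face against which the gauge's nose comes to rest: 4 mm above the bed, at y = -30 mm of the splitter. Axes as the splitter's.
- bridge_top (a point): Middle of the top of the bridge, 125 mm above the bench, under the dial. Below the bridge hangs the sprung steel roller (22 mm diameter, along x), which the dial winds down 10 mm a radian. Its height was altered at the last set-up and is not known: it meets the gauge, if this lies under it, at a dial angle of 0.6 to 1.4 rad, to be found by feel.
- dial_grip (a point): Point on the dial's upright axis, 26 mm above the bridge, half-way up the tabs: the height to pinch. Turns with the dial. The dial is black: a flange 62 mm in diameter, up to 9 mm above the bridge, and on it a bar 50 mm (this point's x) by 30 mm (y) that ends 13 mm above this point. A grey ribbed spring tab stands on each long side of the bar, at +y and -y; 52 mm over both.
- dial (a joint): Dial angle, rad: 0 = roller raised, grows clockwise seen from above, stop at 1.8. Locked wherever it stands while the tabs are out: never force it. With both tabs in it runs at 0.03 to 0.06 Nm. Once the roller meets the gauge the nip grows about 18 N for 0.1 rad and resists with 0.01 Nm a newton: 20 N = 0.2 Nm above running free. On letting go it settles back and loses 5 N. Over 42 N harms the roller.
- tab_a_face (a point): Centre of the outer face of the tab at the dial's +y side, a plate 21 mm wide and 26 mm high (13 mm up and down from here). Moves with the tab. A tab starts to move at 8 N, then goes in 1 mm for every further 2.5 N, 6 mm at most; 1 mm or more on both tabs frees the dial. More than 40 N on a tab cracks it.
- tab_b_face (a point): The same for the tab at the dial's -y side.
- tab_a (a joint): How far the tab at the dial's +y side is pressed in, m: 0 (within 1 mm) = out and locked, 0.006 = right in.
- tab_b (a joint): The same for the tab at the dial's -y side.
- gauge: Setting gauge, loose: a steel slip 24 mm wide (x), 150 mm long (y), 8 mm thick, with an upright wooden grip on its tail; 0.25 kg. Origin under the middle of the slip; nose towards -y.
- gauge_grip (a point): Centre of the gauge's dark wooden grip, 24 mm above the gauge's underside. The grip is a block 16 mm wide (x), 22 mm long (y), 36 mm high (from 8 to 44 mm above the underside). The nose lies 138 mm from here towards -y. With the nose at the knife block this point is 108 mm from the dial's axis. Axes as the gauge's.
- gauge_nose (a point): Middle of the gauge's front end face (24 x 8 mm), 4 mm above its underside. Axes as the gauge's.
- mallet: Mallet lying beyond the splitter: white head 48 mm in diameter, 80 mm long, wooden handle 170 mm. A bystander. Origin under the middle of the head.
- awl: Awl with an amber handle, lying off the knife-block end of the splitter. A bystander. Origin at its middle, on the bench.
- wax_jar: Amber jar with a steel lid, 60 mm in diameter, 55 mm high. A bystander. Origin under its middle.
Mind the look-alikes: they are no part of the job. Of the things shaped like the gauge, the steel one is meant.

How it is judged:
By the outcome, as a careful person would: the job done as asked, in the order asked, and still so for the second after the job is handed in, with the robot touching nothing.
It also fails if it takes over 61 s, if anything falls off the work surface, if the arm or the gripper's body presses on something with over 40 N, if the wrist force passes 120 N, or if a joint passes its speed limit or range.

ROBOT

A 7-joint arm with a two-finger parallel gripper is mounted at the origin on the work surface. World frame = base frame: x ahead of the robot, y to its left, z up, the work surface at z = 0. Lengths are in m, angles in rad, forces in N, time in s.
With the tool pointing down it reaches from about 0.35 to 0.9 m from the base axis. Payload 7.2 kg.
Tool frame: the origin (TCP) lies on the centre line of the jaws, within the pads' length; the fingertips stand 25 mm ahead of it and the grasp point (between the pads) lies 6 mm ahead of it; z points along the fingers, y is the line along which they close (so a half turn about z gives the same grasp; the last joint's range is limited). The gripper opens to 88 mm and grips with 3 to 60 N. Pads are 20 mm wide; open, the fingers measure 115 mm over their backs; the gripper's body (75 mm by 178 mm) begins 61 mm behind the grasp point.
Start: joints at [-1.309, 0.411, -0.013, 1.596, 0.006, 1.134, -0.082], TCP at [0.202, 0.591, 0.248] pointing down, gripper open.
Joint ranges: [-2.95, 2.95], [-0.29, 1.99], [-1.47, 1.44], [0.14, 2.54], [-1.03, 4.17], [0.13, 1.85], [-2.86, 2.86]. Speed limits (rad/s): [2.39, 2.39, 3.01, 3.01, 3.14, 3.14, 3.14].

INTERFACE

Orientations are given as a unit quaternion [w, x, y, z].
In Python, from bench import robot, vision gives the robot as it stands.
- The arm moves only by the shell command python3 -m creep 'ROWS'. ROWS is JSON, a list of rows, each a list of 7 numbers: the opening, from -1 (shut) to 1 (fully open), then the shift along the tool's x, y, z in units of 30 mm (1.0 is 30 mm), then the turn, a rotation vector about the tool's x, y, z in units of 30 degrees (1.0 is 30 degrees). In form: [[claw, tx, ty, tz, rx, ry, rz], ...]. A call has 1 to 5 rows; each row shifts and turns the commanded pose from where the row before left it, along the tool's axes as they then stand; what a row does not reach is not made up. A row lasts 1/8 s, in which the tool goes at most 62.5 mm and 10.7 degrees, less where a joint would pass 70% of its speed; a pose out of reach is approached as far as the arm can. A call with a number of a shift or a turn outside -1 to 1 is refused whole. A call with a gripper value outside its range is refused whole. The fingers move at their own pace and stop on an object; the grip force is fixed at half the most. Time passes only in rows, so rows that do not move let the fingers close. It gives the time, the measured TCP pose, the force, the opening and the grip force at its end, in the units of the state.
- robot.observe(): the state, without advancing time (a new reading comes with each control period).
- vision.camera(name): name is "side" or "top" or "wrist"; returns the picture (480x640x3 uint8, red, green, blue); there is no depth.
- vision.camera_params(name): a dict with "fx", "fy", "cx", "cy" (pixels), "cam_to_world" (4x4, takes a point from camera to world coordinates). Camera axes: x right, y up, looking along -z (the intrinsics and any distortion apply to the point x, -y, -z); pixel columns grow to the right and rows downward; lengths in m; the calibration is good to about 2 mm. The wrist camera is an equidistant fisheye: a pixel r from the principal point sees the ray r / f radians off the axis. A picture is of the moment at which its call begins: read the wrist's pose just before it. camera_params takes no time and is no camera call; for the wrist camera it gives the pose at the moment of the call.
- robot.finish_job(): hands the job in; it is judged then, once.
The state is a dict: "time": time; "joints": joint angles; "joint_vel": joint speeds; "tau": joint torques, N m; "tool_pos": TCP position; "eef_rot": TCP orientation; "contact_force": force on the tool from outside, world axes, zero at the start; "ft_torque": the same for the moment, N m; "finger_gap": finger opening in m; "grip_force": force on a finger pad.
Only numpy, scipy, OpenCV 4.12 (cv2) and the standard library are available. Lean on these libraries where they do the work, as an engineer would, in place of code of your own. Each camera call takes 0.05 s, during which the arm holds its last target. There are 200 camera calls.

## Working session

There is one attempt and no reset: what is moved stays moved. The work goes in short steps, Python scripts to look and compute and a shell command to move; the robot and the scene stay as the last step left them, time stands still between calls to the robot, and variables do not carry over. Pictures are saved under pics/ and viewed, at most 10 in all, crops included, and the job is handed in when it is done.

```bash
ls; mkdir -p pics; python3 - <<'E'
from bench import robot, vision
import cv2, numpy as np
s=robot.observe(); print({k:np.round(v,3).tolist() for k,v in s.items()})
for n in ("top","side"):
    cv2.imwrite(f"pics/{n}0.png",vision.camera(n)[...,::-1]); p=vision.camera_params(n); print(n,{k:np.round(v,4).tolist() if not isinstance(v,str) else v for k,v in p.items()})
E
```

```text
pics
{'time': 0.0, 'joints': [-1.309, 0.412, -0.013, 1.597, 0.006, 1.134, -0.082], 'joint_vel': [0.001, 0.001, -0.0, -0.001, -0.001, -0.002, -0.0], 'tau': [-0.0, -58.796, 0.641, -29.106, -0.054, 0.019, 0.0], 'tool_pos': [0.202, 0.591, 0.247], 'eef_rot': [-0.0, 0.164, 0.986, -0.001], 'contact_force': [1.605, -0.269, -0.042], 'ft_torque': [-0.006, 0.007, -0.018], 'grip_force': 0.0, 'finger_gap': 0.088}
top {'fx': 606.2573, 'fy': 606.2573, 'cx': 315.0383, 'cy': 230.8533, 'cam_to_world': [[0.0236, 0.9813, -0.1911, 0.4247], [-0.9995, 0.0196, -0.0228, -0.023], [-0.0186, 0.1916, 0.9813, 1.1556], [0.0, 0.0, 0.0, 1.0]]}
side {'fx': 562.8558, 'fy': 562.8558, 'cx': 317.7816, 'cy': 246.7012, 'cam_to_world': [[-0.9556, 0.1291, -0.265, 0.341], [-0.2941, -0.48, 0.8265, 0.9336], [-0.0205, 0.8677, 0.4966, 0.6821], [0.0, 0.0, 0.0, 1.0]]}
```

View pics/top0.png

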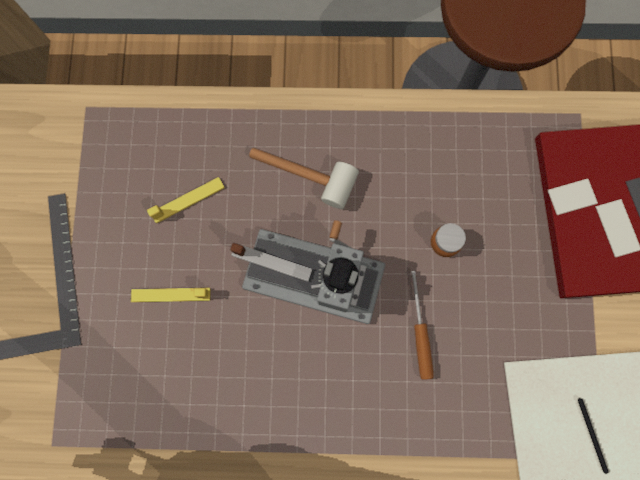

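View pics/side0.png

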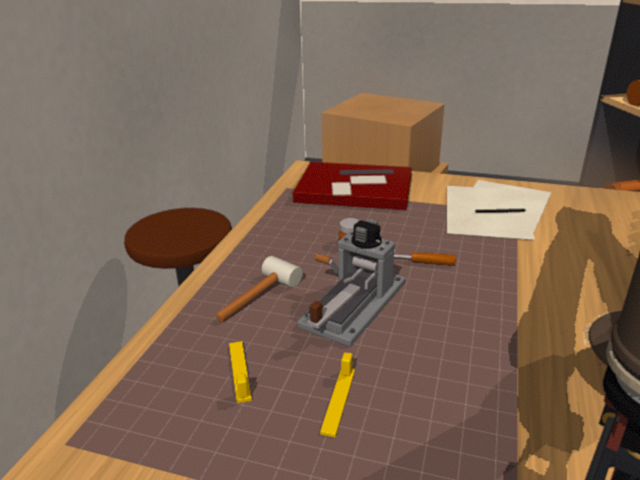

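The top view shows three gauge-shaped things: the steel slip with a dark grip on the splitter bed (grip 237,249; slip to 310,272), and two yellow ones at (187,200) and (170,295). I choose the steel one. The dial is at (342,275), the mallet head at (340,185), the awl at (422,330) and the jar at (449,239). Next is a close crop to check this.

```bash
cat > h.py <<'E'
from bench import robot, vision
import cv2, numpy as np
from scipy.spatial.transform import Rotation as R
def ray(n,u,v):
    p=vision.camera_params(n);T=np.array(p["cam_to_world"])
    return T[:3,3],T[:3,:3]@np.array([(u-p["cx"])/p["fx"],-(v-p["cy"])/p["fy"],-1])
def at(n,u,v,z):
    o,d=ray(n,u,v);return o+d*(z-o[2])/d[2]
def proj(n,P):
    p=vision.camera_params(n);T=np.array(p["cam_to_world"]);c=T[:3,:3].T@(np.array(P)-T[:3,3])
    return p["cx"]-p["fx"]*c[0]/c[2],p["cy"]+p["fy"]*c[1]/c[2]
def crop(n,u0,v0,u1,v1,k,f):
    im=vision.camera(n)[v0:v1,u0:u1,::-1];cv2.imwrite(f,cv2.resize(im,None,fx=k,fy=k,interpolation=cv2.INTER_CUBIC))
E
python3 - <<'E'
from h import *
crop("top",225,210,395,335,4.7,"pics/c1.png")
im=cv2.imread("pics/side0.png")[210:345,290:415];cv2.imwrite("pics/c2.png",cv2.resize(im,None,fx=4.4,fy=4.4,interpolation=cv2.INTER_CUBIC))
E
```

```text
(no output)
```

View pics/c1.png

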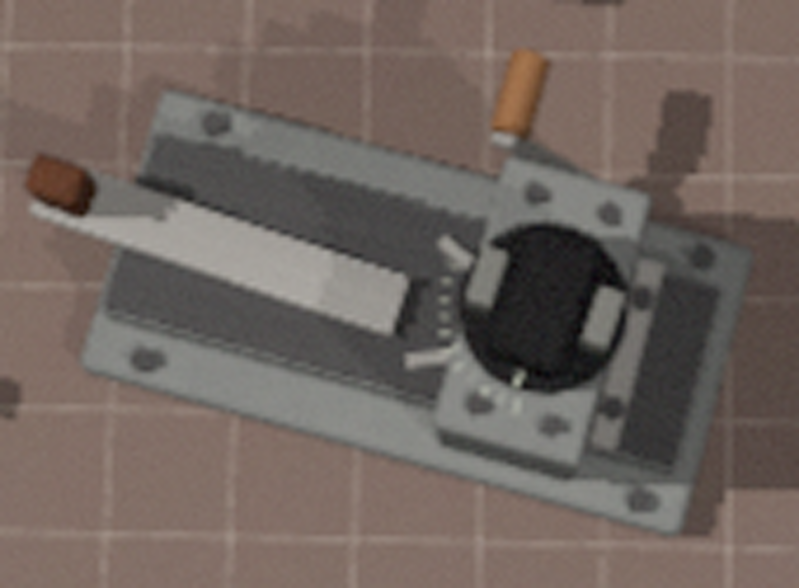

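View pics/c2.png

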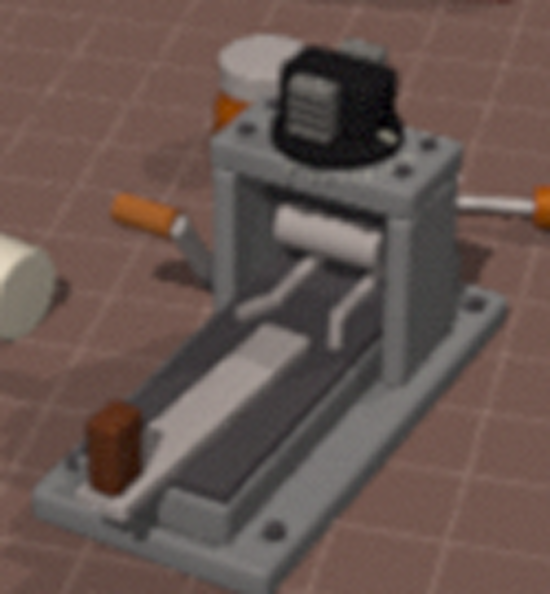

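The crops confirm that the steel slip with the dark wood grip lies on the bed, nose towards the roller, slightly skewed. Nose corners are at crop (408,275) and (393,335), and the grip top is at about (60,180). The dial tabs are at (488,278) and (602,318).

```bash
python3 - <<'E'
from h import *
from scipy.optimize import least_squares
f=lambda c:(225+c[0]/4.7,210+c[1]/4.7)
g=lambda c:(290+c[0]/4.4,210+c[1]/4.4)
def W(l,q): c,s=np.cos(q[2]),np.sin(q[2]);return [q[0]+c*l[0]-s*l[1],q[1]+s*l[0]+c*l[1],l[2]]
# splitter: top px (local). +y=image left, +x = image up
obs=[("top",(512,155),(52,28,125)),("top",(650,200),(52,-28,125)),("top",(578,465),(-52,-28,125)),("top",(440,432),(-52,28,125)),
("top",(165,92),(60,175,'t')),("top",(85,365),(-60,175,'t')),("top",(750,250),(60,-75,'t')),("top",(682,530),(-60,-75,'t')),
("side",(213,155),(52,28,125)),("side",(405,205),(-52,28,125)),("side",(462,150),(-52,-28,125)),
("side",(38,490),(60,175,'t')),("side",(268,570),(-60,175,'t')),("side",(508,300),(-60,-75,'t'))]
def res(q):
    r=[]
    for n,c,l in obs:
        l=[l[0]/1e3,l[1]/1e3,q[3] if l[2]=='t' else l[2]/1e3]
        r+=list(np.array(proj(n,W(l,q)))-(f(c) if n=="top" else g(c)))
    return r
s=least_squares(res,[0.4,-0.05,-.26,.012],loss='soft_l1');q=s.x;print("splitter",q,np.degrees(q[2]));print(np.round(res(q),1))
def loc(P): d=np.array(P[:2])-q[:2];c,s_=np.cos(q[2]),np.sin(q[2]);return np.round([1e3*(c*d[0]+s_*d[1]),1e3*(-s_*d[0]+c*d[1])],1)
for nm,c,z in [("n1",(408,275),.053),("n2",(393,335),.053),("tailL",(30,212),.053),("gA",(38,155),.089),("gB",(95,180),.089),("gC",(80,212),.08),("gD",(28,190),.08),("tabA",(488,278),.164),("tabB",(602,318),.164),("dial flange c",(545,308),.134),("ptr",(520,377),.134)]:
    P=at("top",*f(c),z);print(nm,np.round(P,4),loc(P))
for nm,c,z in [("n1",(257,325),.053),("n2",(310,340),.053),("tail",(122,520),.053),("tail2",(78,492),.053),("gtopc",(116,415),.089),("gA",(85,415),.089),("gB",(120,402),.089),("gC",(140,413),.089),("gD",(103,428),.089)]:
    P=at("side",*g(c),z);print("side",nm,np.round(P,4),loc(P))
E
```

```text
splitter [ 0.54875536 -0.04458263 -0.25123336  0.01274827] -14.394611403083834
[-1.  -0.8  1.1 -1.8  0.6  0.5 -2.  -1.5 -0.3 -1.4 -1.5  0.5  1.2 -0.4
 -0.5  1.6 -0.2 -5.2  2.6 -3.8  1.7 -3.5 -1.3  0.2  0.7  1.9  1.2 -0.8]
n1 [0.569  0.0069 0.053 ] [ 6.9 54.9]
n2 [0.5455 0.0121 0.053 ] [-17.3  54.1]
tailL [0.5908 0.1558 0.053 ] [ -9.1 204.5]
gA [0.6074 0.148  0.089 ] [  8.9 201.1]
gB [0.5982 0.1258 0.089 ] [  5.5 177.3]
gC [0.5871 0.1322 0.08  ] [ -6.8 180.8]
gD [0.5952 0.1526 0.08  ] [ -4.  202.5]
tabA [ 0.5541 -0.0242  0.164 ] [ 0.1 21.1]
tabB [ 0.5408 -0.0642  0.164 ] [ -2.8 -21. ]
dial flange c [ 0.5475 -0.0449  0.134 ] [-1.1 -0.6]
ptr [ 0.5225 -0.0364  0.134 ] [-27.5   1.4]
side n1 [0.5727 0.0145 0.053 ] [ 8.6 63.2]
side n2 [0.5466 0.02   0.053 ] [-18.2  62. ]
side tail [0.5901 0.1682 0.053 ] [-12.8 216.3]
side tail2 [0.6132 0.1552 0.053 ] [ 12.7 209.6]
side gtopc [0.5985 0.1466 0.089 ] [  0.7 197.6]
side gA [0.6108 0.15   0.089 ] [ 11.7 203.9]
side gB [0.5996 0.1375 0.089 ] [  4. 189.]
side gC [0.5895 0.1427 0.089 ] [ -7.1 191.5]
side gD [0.6009 0.1567 0.089 ] [  0.5 207.9]
```

```bash
python3 -m creep '[[1,-0.96,-0.55,0,0,0,0],[1,-0.96,-0.55,0,0,0,0],[1,-0.96,-0.55,0,0,0,0],[1,-0.96,-0.55,0,0,0,0],[1,-0.96,-0.55,0,0,0,0]]'
python3 -m creep '[[1,-0.96,-0.55,0,0,0,0],[1,-0.96,-0.55,0,0,0,0],[1,-0.96,-0.55,0,0,0,0],[1,-0.96,-0.55,0,0,0,0],[1,-0.96,-0.55,0,0,0,0]]'
python3 -m creep '[[1,-0.96,-0.55,0,0,0,0],[1,-0.96,-0.55,0,0,0,0],[1,-0.96,-0.55,0,0,0,0],[1,-0.96,-0.55,0,0,0,0],[1,-0.96,-0.55,0,0,0,0]]'
python3 -m creep '[[1,-0.96,-0.55,0,0,0,0],[1,-0.96,-0.55,0,0,0,0],[1,0,0,0,0,0,0.34],[1,0,0,0,0,0,0.34],[1,0,0,0,0,0,0.34]]'
python3 -m creep '[[1,0,0,0,0,0,0.34],[1,0,0,0,0,0,0.34],[1,0,0,0,0,0,0.34],[1,0,0,0,0,0,0.34],[1,0,0,0,0,0,0.34]]'
python3 - <<'E'
from h import *
s=robot.observe(); print({k:np.round(s[k],3).tolist() for k in ("time","joints","tool_pos","eef_rot","contact_force","ft_torque")})
p=vision.camera_params("wrist");print(p)
cv2.imwrite("pics/w1.png",vision.camera("wrist")[...,::-1])
E
```

```text
time: 0.78
tool_pos: [0.3125, 0.4656, 0.2474]
eef_rot: [-0.0, 0.164, 0.986, -0.0]
contact_force: [0.8, 0.3, 0.4]
finger_gap: 0.0876
grip_force: 0.0
time: 1.4
tool_pos: [0.422, 0.341, 0.2475]
eef_rot: [-0.0, 0.164, 0.986, -0.0]
contact_force: [0.6, -0.5, 0.9]
finger_gap: 0.0875
grip_force: 0.0
time: 2.02
tool_pos: [0.5315, 0.2164, 0.2475]
eef_rot: [-0.0, 0.164, 0.986, -0.0]
contact_force: [0.4, 1.2, -0.0]
finger_gap: 0.0879
grip_force: 0.0
time: 2.65
tool_pos: [0.5747, 0.1671, 0.2473]
eef_rot: [-0.0, 0.421, 0.907, -0.0]
contact_force: [0.1, 0.9, -1.2]
finger_gap: 0.0875
grip_force: 0.0
time: 3.28
tool_pos: [0.5746, 0.1674, 0.2474]
eef_rot: [-0.0, 0.771, 0.637, -0.0]
contact_force: [-0.5, -0.5, 0.3]
finger_gap: 0.0881
grip_force: 0.0
{'time': 3.275, 'joints': [-0.748, 0.392, 0.517, 1.691, -0.212, 1.115, -0.358], 'tool_pos': [0.575, 0.167, 0.247], 'eef_rot': [-0.0, 0.771, 0.637, -0.0], 'contact_force': [-0.452, -0.546, 0.277], 'ft_torque': [-0.06, 0.001, 0.015]}
{'fx': 371.64829954431775, 'fy': 371.64829954431775, 'cx': 320.71651950420244, 'cy': 233.39014964568403, 'cam_to_world': array([[ 9.82212737e-01,  1.81618081e-01,  4.76761175e-02,
         5.88286841e-01],
       [-1.87770175e-01,  9.50975235e-01,  2.45740644e-01,
         2.34157948e-01],
       [-7.07862748e-04, -2.50321744e-01,  9.68162447e-01,
         3.83537977e-01],
       [ 0.00000000e+00,  0.00000000e+00,  0.00000000e+00,
         1.00000000e+00]])}
```

View pics/w1.png

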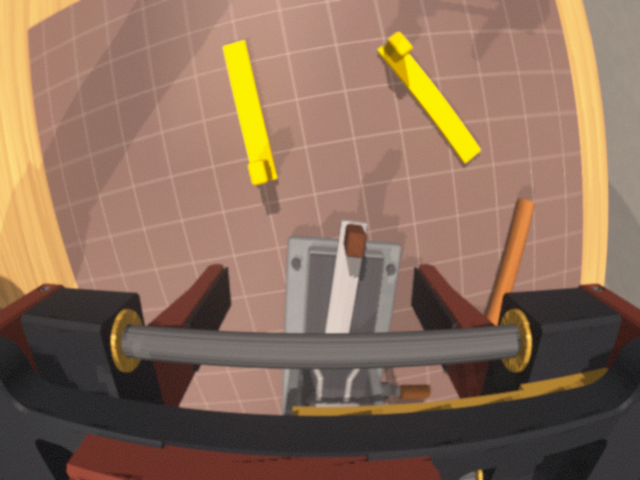

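The wrist view shows the gauge tail end at (342,220)-(367,222) with its brown grip at about (356,241). The foot-plate end corners are at (290,238) and (403,244), and the mallet handle is off to the right.

```bash
cat >> h.py <<'E'
def wat(u,v,z,T=None):
    p=vision.camera_params("wrist");T=np.array(p["cam_to_world"]) if T is None else T
    a,b=(u-p["cx"]),(v-p["cy"]);r=np.hypot(a,b);t=r/p["fx"]
    d=T[:3,:3]@np.array([np.sin(t)*a/r,-np.sin(t)*b/r,-np.cos(t)]);return T[:3,3]+d*(z-T[2,3])/d[2]
E
python3 - <<'E'
from h import *
for n,u,v,z in [("tail1",342,220,.053),("tail2",367,222,.053),("slip edge L",328,330,.053),("slip edge R",352,330,.053),("foot1",290,238,.0127),("foot2",403,244,.0127),("bedL",310,250,.045),("bedR",386,254,.045),("grip lo L",345,228,.06),("gripR",365,230,.06)]:print(n,np.round(wat(u,v,z),4))
im=cv2.imread("pics/w1.png")[200:340,270:430];cv2.imwrite("pics/w1c.png",cv2.resize(im,None,fx=4,fy=4,interpolation=cv2.INTER_CUBIC))
E
```

```text
tail1 [0.5934 0.159  0.053 ]
tail2 [0.6156 0.1527 0.053 ]
slip edge L [0.5594 0.0502 0.053 ]
slip edge R [0.5831 0.0452 0.053 ]
foot1 [0.5376 0.1416 0.0127]
foot2 [0.6527 0.1118 0.0127]
bedL [0.5583 0.1343 0.045 ]
bedR [0.6293 0.1159 0.045 ]
grip lo L [0.5946 0.1528 0.06  ]
gripR [0.612  0.1474 0.06  ]
```

View pics/w1c.png

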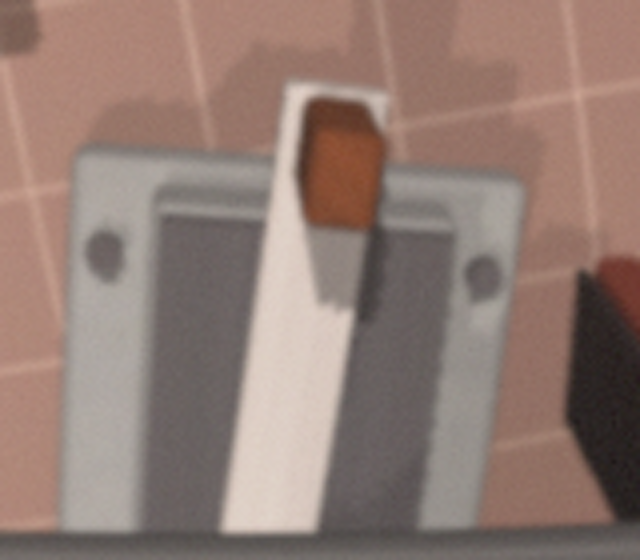

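```bash
python3 -c "
from h import *
print(wat(355.7,247,.089), wat(356,232,.07))"
python3 -m creep '[[1,0,0,0,0,0,0.207],[1,-0.47,0.6,0,0,0,0],[1,0,0.46,0,0,0,0],[1,0,0,1,0,0,0],[1,0,0,1,0,0,0]]'
python3 -m creep '[[1,0,0,1,0,0,0],[1,0,0,1,0,0,0],[1,0,0,0.2,0,0,0],[1,0,0,0,0,0,0]]'
```

```text
[0.59989248 0.14240377 0.089     ] [0.60320804 0.14989528 0.07      ]
time: 3.95
tool_pos: [0.6018, 0.1452, 0.1869]
eef_rot: [-0.0, 0.802, 0.598, 0.0]
contact_force: [0.7, 0.2, 0.3]
finger_gap: 0.088
grip_force: 0.0
time: 4.45
tool_pos: [0.6016, 0.1448, 0.1218]
eef_rot: [-0.0, 0.802, 0.597, -0.0]
contact_force: [-0.3, -0.1, -0.5]
finger_gap: 0.0877
grip_force: 0.0
```

```bash
python3 -m creep '[[1,0,0,0.7,0,0,0],[1,0,0,0.6,0,0,0],[0,0,0,0,0,0,0],[-0.4,0,0,0,0,0,0],[-0.4,0,0,0,0,0,0]]'
python3 -m creep '[[-0.6,0,0,0,0,0,0],[-0.7,0,0,0,0,0,0],[-0.8,0,0,0,0,0,0],[-1,0,0,0,0,0,0],[-1,0,0,0,0,0,0]]'
```

```text
time: 5.08
tool_pos: [0.6017, 0.1448, 0.0835]
eef_rot: [0.0, 0.802, 0.597, 0.001]
contact_force: [0.7, 0.4, 0.0]
finger_gap: 0.061
grip_force: 0.0
time: 5.7
tool_pos: [0.6011, 0.1447, 0.0827]
eef_rot: [-0.0, 0.802, 0.597, -0.0]
contact_force: [0.3, 0.6, 0.2]
finger_gap: 0.016
grip_force: 30.0
```

```bash
python3 -m creep '[[-1,0,-0.07,0,0,0,-0.073],[-1,-0.5,0,0,0,0,0],[-1,-0.5,0,0,0,0,0],[-1,-0.5,0,0,0,0,0]]'
python3 -m creep '[[-1,-0.4,0,0,0,0,0],[-1,-0.3,0,0,0,0,0],[-1,-0.2,0,0,0,0,0],[-1,0,0,0,0,0,0]]'
```

```text
time: 6.2
tool_pos: [0.5875, 0.1, 0.0827]
eef_rot: [0.0, 0.791, 0.612, -0.0]
contact_force: [0.0, 1.7, -0.4]
finger_gap: 0.0157
grip_force: 30.0
time: 6.7
tool_pos: [0.5809, 0.0747, 0.0826]
eef_rot: [0.0, 0.791, 0.612, -0.0]
contact_force: [-0.4, -1.5, 0.1]
finger_gap: 0.0161
grip_force: 30.0
```

```bash
python3 -m creep '[[-1,-0.1,0,0,0,0,0],[-1,-0.1,0,0,0,0,0],[-1,-0.1,0,0,0,0,0]]'
python3 -m creep '[[-1,-0.06,0,0,0,0,0],[-1,-0.06,0,0,0,0,0]]'; python3 -m creep '[[-1,-0.05,0,0,0,0,0],[-1,-0,0,0,0,0,0]]'
```

```text
time: 7.08
tool_pos: [0.5789, 0.0671, 0.0826]
eef_rot: [-0.0, 0.791, 0.612, 0.0]
contact_force: [0.1, 1.9, -0.3]
finger_gap: 0.0158
grip_force: 30.0
time: 7.32
tool_pos: [0.578, 0.0635, 0.0826]
eef_rot: [-0.0, 0.791, 0.612, 0.0]
contact_force: [1.4, 6.9, 0.9]
finger_gap: 0.0159
grip_force: 30.0
time: 7.58
tool_pos: [0.5779, 0.0635, 0.0829]
eef_rot: [-0.0, 0.79, 0.612, 0.001]
contact_force: [0.8, 4.5, -0.0]
finger_gap: 0.0156
grip_force: 30.0
```

```bash
python3 -m creep '[[-1,-0.06,0,0,0,0,0],[-1,0,0,0,0,0,0]]'; python3 -m creep '[[-1,-0.06,0,0,0,0,0],[-1,-0.06,0,0,0,0,0]]'
```

```text
time: 7.82
tool_pos: [0.5779, 0.0634, 0.0831]
eef_rot: [-0.001, 0.79, 0.613, 0.002]
contact_force: [1.3, 9.2, 1.8]
finger_gap: 0.0159
grip_force: 30.0
time: 8.07
tool_pos: [0.5779, 0.0631, 0.0836]
eef_rot: [-0.002, 0.79, 0.614, 0.003]
contact_force: [3.6, 20.2, 3.4]
finger_gap: 0.0157
grip_force: 30.0
```

```bash
python3 -m creep '[[-1,0.1,0,0,0,0,0],[-1,0.08,0,0,0,0,0],[-1,0,0,0,0,0,0]]'; python3 -m creep '[[-0.4,0,0,0,0,0,0],[-0.2,0,0,0,0,0,0],[0,0,0,0,0,0,0],[0,0,0,-0.3,0,0,0],[0,0,0,-0.6,0,0,0]]'
python3 -m creep '[[0.3,0,0,-1,0,0,0],[1,0.5,0,-1,0,0,0],[1,1,0,-1,0,0,0],[1,1,0,-1,0,0,0],[1,0,0,0,0,0,0]]'
python3 - <<'E'
from h import *
s=robot.observe(); print({k:np.round(s[k],3).tolist() for k in ("time","joints","tool_pos","eef_rot","contact_force","ft_torque")})
print(vision.camera_params("wrist")["cam_to_world"].tolist())
w=vision.camera("wrist")[...,::-1];cv2.imwrite("pics/w2.png",w)
t=vision.camera("top")[...,::-1];cv2.imwrite("pics/t2.png",t)
a=cv2.resize(t[215:335,255:395],None,fx=4.5,fy=4.5,interpolation=cv2.INTER_CUBIC);cv2.imwrite("pics/t2c.png",a)
E
```

```text
time: 8.45
tool_pos: [0.5779, 0.0635, 0.0828]
eef_rot: [-0.0, 0.79, 0.613, 0.001]
contact_force: [1.7, 6.3, -0.0]
finger_gap: 0.0161
grip_force: 30.0
time: 9.07
tool_pos: [0.5773, 0.0617, 0.1102]
eef_rot: [-0.0, 0.791, 0.612, -0.001]
contact_force: [0.2, -0.5, 0.3]
finger_gap: 0.0441
grip_force: 0.0
time: 9.7
tool_pos: [0.5978, 0.1376, 0.2331]
eef_rot: [0.0, 0.79, 0.614, 0.003]
contact_force: [0.0, -0.4, -0.0]
finger_gap: 0.0868
grip_force: 0.0
{'time': 9.7, 'joints': [-0.682, 0.43, 0.521, 1.675, -0.238, 1.094, -0.341], 'tool_pos': [0.598, 0.138, 0.233], 'eef_rot': [0.0, 0.79, 0.614, 0.003], 'contact_force': [0.039, -0.432, -0.005], 'ft_torque': [-0.059, 0.116, 0.038]}
[[0.9690300489039471, 0.24026583132717372, 0.05703590639126537, 0.6148133845135462], [-0.24690988850386514, 0.9389301528009157, 0.23967827419325052, 0.20302821436196491], [0.0040337674970141145, -0.24633817905048372, 0.9691755415103441, 0.36954305399819704], [0.0, 0.0, 0.0, 1.0]]
```

View pics/w2.png

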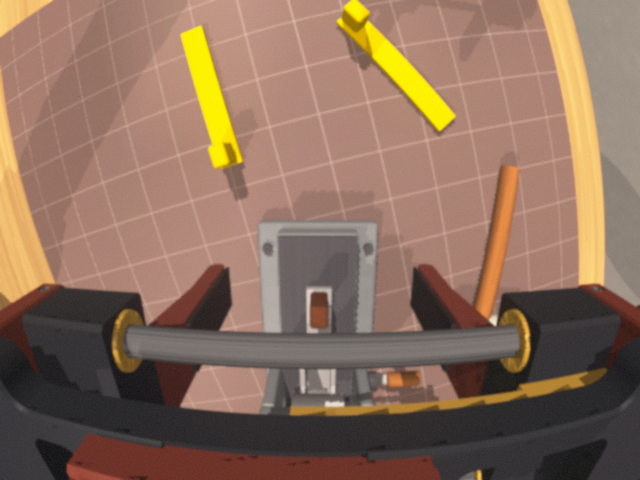

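The wrist view shows the gauge in line with the bed: tail end at (307-332, 287) and foot-plate end at (262,222)-(378,222).

```bash
python3 - <<'E'
from h import *
T=np.array([[0.9690300489039471, 0.24026583132717372, 0.05703590639126537, 0.6148133845135462], [-0.24690988850386514, 0.9389301528009157, 0.23967827419325052, 0.20302821436196491], [0.0040337674970141145, -0.24633817905048372, 0.9691755415103441, 0.36954305399819704], [0.0, 0.0, 0.0, 1.0]])
a,b,c,d=wat(307,287,.053,T),wat(332,287,.053,T),wat(262,222,.0127,T),wat(378,222,.0127,T)
t=(a+b)/2;m=(c+d)/2;n=(d-c)[:2];n/=np.hypot(*n);y=np.array([-n[1],n[0]])
print(t,m,"yaw",np.degrees(np.arctan2(n[1],n[0])),"tail from end",(m-t)[:2]@y,"lat",(t-m)[:2]@n,"origin",m[:2]-.175*y)
E
```

```text
[0.58254741 0.0757507  0.053     ] [0.59602671 0.12624007 0.0127    ] yaw -14.348385356634648 tail from end 0.05225484678404128 lat -0.0005466924479997418 origin [ 0.55265869 -0.04330112]
```

View pics/t2c.png

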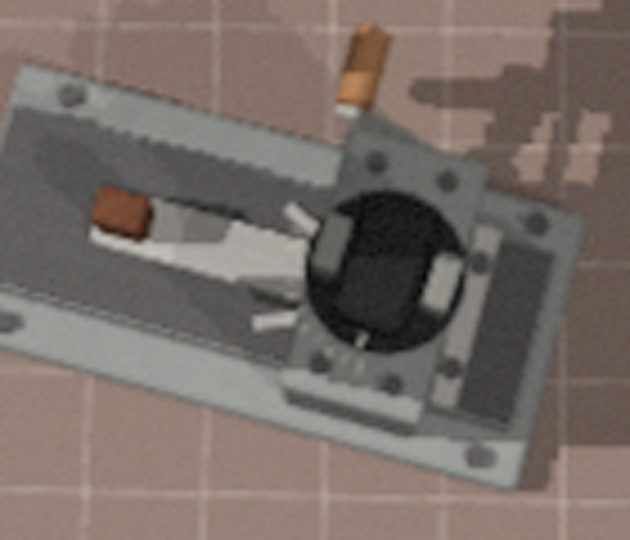

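The top crop shows the gauge under the bridge with its grip at (122,212). The dial flange is centred at (386,271) and the tabs are at (332,245) and (443,283), so the dial stands at about 0.07 rad. Next I move over the dial.

```bash
python3 -m creep '[[1,0,0,0,0,0,-0.34],[1,0,0,0,0,0,-0.34],[1,0,0,0,0,0,-0.34],[1,0,0,0,0,0,-0.34],[1,0,0,0,0,0,-0.34]]'; python3 -m creep '[[1,0,0,0,0,0,-0.34],[1,0,0,0,0,0,-0.34],[1,0,0,0,0,0,-0.34],[1,0,0,0,0,0,-0.14]]'
python3 -m creep '[[1,-0.18,-0.9,0,0,0,0],[1,-0.2,-0.9,0,0,0,0],[1,0,-0.9,0,0,0,0],[1,0,-0.9,0,0,0,0],[1,0,-0.9,0,0,0,0]]'
python3 -m creep '[[1,0,-0.9,0,0,0,0],[1,0,-0.8,0,0,0,0],[1,0,0,0,0,0,0],[1,0,0,0,0,0,0]]'
python3 -c "
from h import *
s=robot.observe();print(np.round(s['joints'],3),np.round(s['tool_pos'],4),R.from_quat(s['eef_rot'],scalar_first=True).as_matrix().round(3))"
```

```text
time: 10.42
tool_pos: [0.5957, 0.1326, 0.2288]
eef_rot: [-0.001, 0.449, 0.894, -0.001]
contact_force: [-0.2, 0.6, -0.5]
finger_gap: 0.0876
grip_force: 0.0
time: 10.92
tool_pos: [0.5957, 0.1325, 0.2287]
eef_rot: [-0.001, 0.162, 0.987, -0.001]
contact_force: [0.5, 0.0, 0.2]
finger_gap: 0.0876
grip_force: 0.0
time: 11.55
tool_pos: [0.5624, 0.0005, 0.2288]
eef_rot: [-0.001, 0.164, 0.987, -0.001]
contact_force: [-0.5, 0.2, 1.0]
finger_gap: 0.0877
grip_force: 0.0
time: 12.05
tool_pos: [0.5473, -0.045, 0.2293]
eef_rot: [-0.0, 0.163, 0.987, 0.0]
contact_force: [-0.4, -0.3, -0.3]
finger_gap: 0.0881
grip_force: 0.0
[-0.207  0.3    0.251  1.818 -0.086  1.034  1.321] [ 0.5473 -0.045   0.2293] [[-0.947  0.321 -0.001]
 [ 0.321  0.947  0.   ]
 [ 0.001  0.    -1.   ]]
```

```bash
python3 -m creep '[[1,-0.05,0.07,0.8,0,0,0],[1,0,0,0.6,0,0,0],[1,0,0,0.4,0,0,0],[0.8,0,0,0.4,0,0,0],[0.5,0,0,0,0,0,0]]';python3 -m creep '[[0.36,0,0,0,0,0,0],[0.3,0,0,0,0,0,0],[0.22,0,0,0,0,0,0],[0.18,0,0,0,0,0,0],[0.16,0,0,0,0,0,0]]'
```

```text
time: 12.68
tool_pos: [0.5492, -0.0435, 0.1629]
eef_rot: [-0.001, 0.162, 0.987, -0.0]
contact_force: [0.0, -0.1, 0.1]
finger_gap: 0.0726
grip_force: 0.0
time: 13.3
tool_pos: [0.5504, -0.0431, 0.1642]
eef_rot: [0.001, 0.162, 0.987, 0.0]
contact_force: [1.9, 4.1, 2.6]
finger_gap: 0.0511
grip_force: 8.0
```

```bash
python3 -m creep '[[0.16,0,0.05,0,0,0,0],[0.12,0,0,0,0,0,0],[0.12,0,0,0,0,0,0]]';python3 -c "
from h import *
s=robot.observe();print(np.round(s['ft_torque'],3))"
```

```text
time: 13.68
tool_pos: [0.5505, -0.0428, 0.1642]
eef_rot: [0.001, 0.163, 0.987, -0.0]
contact_force: [2.1, 1.8, 6.2]
finger_gap: 0.0496
grip_force: 11.0
[ 0.471 -0.286  0.018]
```

```bash
python3 -m creep '[[0.12,-0.03,0.02,-0.08,0,0,0],[0.1,0,0,0,0,0,0],[0.1,0,0,0,0,0,0]]';python3 -c "
from h import *
s=robot.observe();print(np.round(s['ft_torque'],3))"
```

```text
time: 14.05
tool_pos: [0.5504, -0.0425, 0.1648]
eef_rot: [-0.001, 0.163, 0.987, -0.001]
contact_force: [5.9, -0.0, -16.6]
finger_gap: 0.0488
grip_force: 11.7
[-0.13  -1.103 -0.082]
```

```bash
python3 -m creep '[[0.1,0,0,0.05,0,0,0],[0.1,0,0,0,0,0,0],[0.1,0,0,0,0,0,0]]';python3 -c "
from h import *
s=robot.observe();print(np.round(s['ft_torque'],3),R.from_quat(s['eef_rot'],scalar_first=True).as_matrix().round(4))"
```

```text
time: 14.42
tool_pos: [0.5506, -0.0422, 0.1646]
eef_rot: [-0.0, 0.163, 0.987, -0.0]
contact_force: [-0.3, -0.2, -5.0]
finger_gap: 0.0486
grip_force: 11.9
[-0.194  0.238  0.024] [[-9.471e-01  3.210e-01 -1.000e-03]
 [ 3.210e-01  9.471e-01 -0.000e+00]
 [ 9.000e-04 -4.000e-04 -1.000e+00]]
```

```bash
python3 -m creep '[[0.06,0,0,0.015,0,0,0],[0.03,0,0,0,0,0,0],[0,0,0,0,0,0,0],[0,0,0,0,0,0,0]]';python3 -m creep '[[-0.04,0,0,0,0,0,0],[-0.06,0,0,0,0,0,0],[-0.06,0,0,0,0,0,0]]';python3 -c "
from h import *
s=robot.observe();print(np.round(s['ft_torque'],3))"
```

```text
time: 14.92
tool_pos: [0.5508, -0.042, 0.1645]
eef_rot: [-0.0, 0.163, 0.987, 0.0]
contact_force: [-6.0, -0.5, 5.1]
finger_gap: 0.0445
grip_force: 17.2
time: 15.3
tool_pos: [0.5508, -0.042, 0.1645]
eef_rot: [-0.0, 0.163, 0.987, 0.0]
contact_force: [-6.0, -0.1, 5.0]
finger_gap: 0.0417
grip_force: 20.3
[-0.134  1.324 -0.036]
```

```bash
cat > s.py <<'E'
from h import *
s=robot.observe();m=R.from_quat(s['eef_rot'],scalar_first=True).as_matrix()
print("T",np.round(s['ft_torque'],3),"yaz %.2f"%np.degrees(np.arctan2(m[1,1],m[0,1])),"j7",round(float(s['joints'][6]),3))
E
python3 -m creep '[[-0.06,0,0,-0.008,0,0,0.05],[-0.06,0,0,0,0,0,0.1],[-0.06,0,0,0,0,0,0.1]]';python3 s.py;python3 -m creep '[[-0.06,0,0,0,0,0,0.15],[-0.06,0,0,0,0,0,0.15],[-0.06,0,0,0,0,0,0.1]]';python3 s.py
```

```text
time: 15.68
tool_pos: [0.5508, -0.0421, 0.1645]
eef_rot: [-0.0, 0.228, 0.974, -0.0]
contact_force: [-5.6, -1.2, 3.3]
finger_gap: 0.0418
grip_force: 20.3
T [-0.178  1.249  0.07 ] yaz 63.67 j7 1.219
time: 16.05
tool_pos: [0.5509, -0.0422, 0.1646]
eef_rot: [-0.0, 0.328, 0.945, -0.0]
contact_force: [-5.0, -1.9, 3.2]
finger_gap: 0.0416
grip_force: 20.3
T [-0.29   1.197  0.035] yaz 51.65 j7 1.031
```

```bash
python3 -m creep '[[-0.06,0,0,0,0,0,0.1],[-0.06,0,0,0,0,0,0.1]]';python3 s.py;python3 -m creep '[[-0.06,0,0,0,0,0,0.1],[-0.06,0,0,0,0,0,0]]';python3 s.py; python3 -m creep '[[-0.06,0,0,0,0,0,0.06],[-0.06,0,0,0,0,0,0.0]]';python3 s.py;python3 -m creep '[[-0.06,0,0,0,0,0,0.06],[-0.06,0,0,0,0,0,0.0]]';python3 s.py
```

```text
time: 16.3
tool_pos: [0.5509, -0.0423, 0.1645]
eef_rot: [-0.0, 0.377, 0.926, -0.0]
contact_force: [-3.4, -1.6, 3.0]
finger_gap: 0.0417
grip_force: 20.3
T [-0.325  1.178  0.051] yaz 45.67 j7 0.938
time: 16.55
tool_pos: [0.5509, -0.0423, 0.1645]
eef_rot: [-0.0, 0.401, 0.916, -0.0]
contact_force: [-4.6, -1.5, 2.7]
finger_gap: 0.0416
grip_force: 20.3
T [-0.38   1.262 -0.026] yaz 42.78 j7 0.893
time: 16.8
tool_pos: [0.551, -0.0423, 0.1645]
eef_rot: [-0.0, 0.415, 0.91, -0.0]
contact_force: [-4.5, -0.7, 3.9]
finger_gap: 0.0417
grip_force: 20.3
T [-0.31   1.292 -0.044] yaz 41.01 j7 0.865
time: 17.05
tool_pos: [0.551, -0.0423, 0.1645]
eef_rot: [-0.0, 0.429, 0.903, -0.0]
contact_force: [-5.7, -0.7, 3.9]
finger_gap: 0.0415
grip_force: 20.3
T [-0.361  1.299 -0.027] yaz 39.21 j7 0.837
```

```bash
for i in 1; do python3 -m creep '[[-0.06,0,0,0,0,0,0.06],[-0.06,0,0,0,0,0,0.06]]'|grep contact;python3 s.py; python3 -m creep '[[-0.06,0,0,0,0,0,0.05],[-0.06,0,0,0,0,0,0.05]]'|grep contact;python3 s.py;python3 -m creep '[[-0.06,0,0,0,0,0,0.05]]'|grep contact;python3 s.py;python3 -m creep '[[-0.06,0,0,0,0,0,0.05]]'|grep contact;python3 s.py; done
```

```text
contact_force: [-5.0, -2.1, 3.9]
T [-0.425  1.303 -0.003] yaz 35.58 j7 0.781
contact_force: [-4.9, -1.3, 3.0]
T [-0.473  1.349  0.027] yaz 32.59 j7 0.735
contact_force: [-4.9, -0.8, 3.4]
T [-0.413  1.334 -0.016] yaz 31.08 j7 0.711
contact_force: [-5.0, -1.8, 4.4]
T [-0.496  1.346  0.039] yaz 29.59 j7 0.688
```

```bash
python3 -m creep '[[-0.06,0,0,0,0,0,0.05],[-0.06,0,0,0,0,0,0.05]]'|grep contact;python3 s.py; python3 -m creep '[[-0.06,0,0,0,0,0,0.05],[-0.06,0,0,0,0,0,0.05]]'|grep contact;python3 s.py;python3 -m creep '[[-0.06,0,0,0,0,0,0.05],[-0.06,0,0,0,0,0,0.05]]'|grep contact;python3 s.py
```

```text
contact_force: [-4.4, -1.8, 3.1]
T [-0.472  1.364  0.048] yaz 26.58 j7 0.642
contact_force: [-5.6, -2.8, 3.1]
T [-0.531  1.352 -0.027] yaz 23.58 j7 0.596
contact_force: [-5.5, -2.0, 4.3]
T [-0.566  1.394 -0.018] yaz 20.58 j7 0.549
```

```bash
python3 -m creep '[[-0.06,0,0,0,0,0,0.05],[-0.06,0,0,0,0,0,0.05]]'|grep contact;python3 s.py; python3 -m creep '[[-0.06,0,0,0,0,0,0.05],[-0.06,0,0,0,0,0,0.05]]'|grep contact;python3 s.py;python3 -m creep '[[-0.06,0,0,0,0,0,0.05]]'|grep contact;python3 s.py
```

```text
contact_force: [-5.5, -1.6, 3.9]
T [-0.627  1.386 -0.02 ] yaz 17.58 j7 0.503
contact_force: [-6.1, -2.9, 3.9]
T [-0.61   1.479  0.125] yaz 14.59 j7 0.457
contact_force: [-5.3, -2.7, 5.2]
T [-0.644  1.406  0.184] yaz 13.09 j7 0.434
```

```bash
python3 -m creep '[[-0.06,0,0,0,0,0,0.05]]'|grep contact;python3 s.py
```

```text
contact_force: [-5.6, -2.7, 4.5]
T [-0.633  1.494  0.228] yaz 11.60 j7 0.411
```

```bash
python3 -m creep '[[-0.06,0,0,0,0,0,0.03]]'|grep contact;python3 s.py;python3 -m creep '[[-0.06,0,0,0,0,0,0]]'|grep contact;python3 s.py;python3 -m creep '[[-0.06,0,0,0,0,0,0]]'|grep contact;python3 s.py
```

```text
contact_force: [-5.7, -2.5, 5.6]
T [-0.676  1.459  0.259] yaz 10.72 j7 0.398
contact_force: [-5.6, -2.5, 4.3]
T [-0.661  1.488  0.188] yaz 10.74 j7 0.398
contact_force: [-5.2, -3.1, 4.6]
T [-0.669  1.462  0.208] yaz 10.75 j7 0.398
```

```bash
python3 -m creep '[[-0.06,0,0,0,0,0,0.015],[-0.06,0,0,0,0,0,0]]'|grep contact;python3 s.py;python3 -m creep '[[0.02,0,0,0,0,0,0],[0.1,0,0,0,0,0,0],[0.18,0,0,0,0,0,0],[0.25,0,0,0,0,0,0],[0.35,0,0,0,0,0,0]]';python3 s.py
python3 -m creep '[[0.4,0,0,0,0,0,0],[0.4,0,0,-0.2,0,0,0],[0.4,0,0,-0.5,0,0,0],[0.4,0,0,-1,0,0,0],[0.4,0,0,-1,0,0,0]]';python3 s.py
```

```text
contact_force: [-6.8, -2.5, 4.1]
T [-0.663  1.48   0.27 ] yaz 10.30 j7 0.391
time: 20.55
tool_pos: [0.552, -0.0423, 0.1646]
eef_rot: [0.001, 0.641, 0.768, 0.001]
contact_force: [0.2, -1.8, 0.2]
finger_gap: 0.0585
grip_force: 0.5
T [-0.269  0.208  0.016] yaz 10.27 j7 0.391
time: 21.18
tool_pos: [0.5514, -0.042, 0.2473]
eef_rot: [0.0, 0.641, 0.767, 0.0]
contact_force: [0.3, 0.4, -0.3]
finger_gap: 0.0616
grip_force: 0.0
T [-0.03   0.087  0.029] yaz 10.23 j7 0.336
```

```bash
python3 -m creep '[[0.4,1,0,-1,0,0,0],[0.4,1,0,-1,0,0,0],[0.4,1,0,0,0,0,0],[0.4,1,0,0,0,0,0],[0.4,1,0,0,0,0,0]]';python3 -m creep '[[0.4,1,0,0,0,0,0],[0.4,1,0,0,0,0,0],[0.4,0,0,0,0,0,0]]'
python3 - <<'E'
from h import *
crop("top",255,215,395,335,4.5,"pics/t3.png")
E
```

```text
time: 21.8
tool_pos: [0.5245, 0.1065, 0.3068]
eef_rot: [0.0, 0.641, 0.767, 0.001]
contact_force: [0.5, -0.3, 0.3]
finger_gap: 0.0614
grip_force: 0.0
time: 22.18
tool_pos: [0.5134, 0.1672, 0.3062]
eef_rot: [-0.0, 0.64, 0.769, 0.001]
contact_force: [0.0, 0.8, -0.0]
finger_gap: 0.0613
grip_force: 0.0
```

View pics/t3.png

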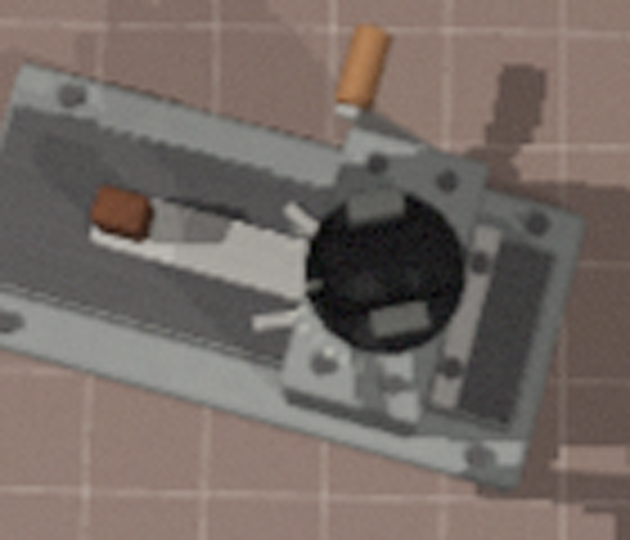

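The dial turned about 59°, which matches the tool's turn less the settling. The tabs are out, at (376,207) and (400,320), and the gauge is unmoved with its grip at (122,212).

```bash
python3 -c "
from bench import robot
print(robot.finish_job())"
```

```text
the job is handed in; nothing more can be done
None
```

The job is handed in at about 22 s: the gauge is against the knife block and nipped at an estimated 20 N (judged by torque, not measured directly), the dial is locked, and the hand is clear with nothing else touched.

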